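# Lower the ratcheted lamp arm over the sample

## Task

Bring the inspection lamp down over the sample dish: press the red pawl's tail down so that its nose is well free of the teeth, then push the lamp arm down by its orange bar until it is fully down on its stop; leave the pawl free and take your fingers away. Only touch and push with the fingertips, grasp and lift nothing, and leave the dish, bottle, beaker and blue box where they stand.

Things in the scene. Friction and masses are not known exactly. Their poses are not given: they have to be found in the camera images.
- stand: Fixed stand: black base board 240 (x) by 420 (y) by 20 mm high, origin on its underside 10 mm towards -x from the middle; 30 by 44 mm post at x -32, y +50 mm, 180 mm high. The lamp arm hinges about an axis along x at y +50 mm, 160 mm high, and reaches towards -y. The red pawl pivots on a parallel axis at y +125 mm, 196 mm high: nose to -y over the toothed wheel on the arm's hinge, tail to +y.
- lamp_arm (a joint): Angle (rad) of the lamp arm above level: 0 = level, fully down on its stop; 0.90 = upper stop; starts raised. Hinge friction (0.8 N m) holds it wherever it is left; pushing it down at the bar takes about 2 to 8 N. With the pawl engaged it goes down only to about 0.55, where a tooth catches (0.47 if forced hard).
- push_bar (a point): Centre of the orange push bar at the arm's free end: 18 mm thick, 80 mm long along the stand's x. It swings with the arm: 210 mm from the hinge axis along the arm and 12 mm above the arm's middle line; arm fully down, it is at the stand's x 0, y -160 mm, 172 mm high. Nothing stands above it. A black lamp (80 by 90 by 22 mm) hangs under the arm 85 to 175 mm from the hinge.
- pawl (a joint): Angle (rad) of the red pawl: 0 = engaged in the teeth, grows as its tail is pressed down, 0.36 = its stop. From about 0.12 its nose is clear of all teeth. It has friction and no spring: it takes about 2 to 4 N at the tail and stays where it is left.
- pawl_pad (a point): Middle of the top face of the flat red pad at the pawl's tail (36 mm along the stand's x, 34 mm along its y, 10 mm thick), 55 mm from the pawl's pivot. Engaged it is at the stand's x = 0, y = +180 mm, 209 mm high, facing up; it goes down by about 20 mm over the pawl's whole swing. Its x axis is the stand's x.
- dish: Loose shallow glass sample dish, 72 mm across and 18 mm high, on the base board below the lamp; origin at the centre of its underside. Leave it alone.
- reagent: Loose small amber bottle with blue cap, 56 mm across, 110 mm high, on the base board, on its +x side; origin at the centre of its underside. Leave it alone.
- beaker: Loose clear beaker, 64 mm across, 75 mm high, on the base board, on its +x side; origin at the centre of its underside. Leave it alone.
- slide_box: Loose blue box, 45 by 80 by 32 mm high, on the base board, on its -x side; origin at the centre of its underside. Leave it alone.

How it is judged:
On the way, in this order (a step that is already met when the one before it is completed fails the run):
1. the pawl is pressed free (over 0.13 rad) while the lamp arm is still raised (over 0.4 rad) (value of joint pawl above 0.13 rad and value of joint lamp_arm above 0.4 rad), for 0.1 s.
2. the lamp arm is pushed fully down (under 0.03 rad) (value of joint lamp_arm below 0.03 rad), for 0.2 s.
At the end, for the whole second after the job is handed in: The lamp arm rests fully down (within 0.03 rad of its stop), the pawl is still clear of the teeth (over 0.11 rad), the dish is within 15 mm and the bottle, beaker and blue box within 20 mm of where they began (value of joint lamp_arm below 0.03 rad and velocity of joint lamp_arm between -0.02 and 0.02 rad/s and value of joint pawl above 0.11 rad and distance of dish from where it was at the start of the episode below 0.015 m and distance of each of reagent, beaker, slide_box from where it was at the start of the episode below 0.02 m); the robot touches nothing.
It fails at once if the sample dish is moved by 15 mm or lifted (distance of dish from where it was at the start of the episode above 0.015 m).
It fails at once if the bottle is moved by 20 mm, lifted or tipped (distance of reagent from where it was at the start of the episode above 0.02 m or angle between reagent's own z axis and vertical above 0.4 rad).
It fails at once if the beaker is moved by 20 mm, lifted or tipped (distance of beaker from where it was at the start of the episode above 0.02 m or angle between beaker's own z axis and vertical above 0.4 rad).
It fails at once if the blue box is moved by 20 mm or lifted (distance of slide_box from where it was at the start of the episode above 0.02 m).
It also fails if it takes over 38 s, if anything falls off the work surface, if the arm or the gripper's body presses on something with over 40 N, if the wrist force passes 120 N, or if a joint passes its speed limit or range.

## Robot

A 6-joint arm with a two-finger parallel gripper is mounted at the origin on the work surface. World frame = base frame: x ahead of the robot, y to its left, z up, the work surface at z = 0. Lengths are in m, angles in rad, forces in N, time in s.
With the tool pointing down it reaches from about 0.3 to 0.775 m from the base axis. Payload 14.6 kg.
Tool frame: the origin (TCP) lies midway between the tips of the shut fingers; the grasp point (between the pads) lies 19 mm behind it (ctrl.hold_point_z is the distance from the TCP to the grasp point, in m); z points along the fingers, x is the direction in which the jaws open and shut, and the axes are right-handed (so a half turn about z gives the same grasp; the last joint's range is limited). The gripper opens to 94 mm and grips with 3 to 60 N. Pads are 16 mm wide; open, the fingers measure 119 mm over their backs; the gripper's body (75 mm by 177 mm) begins 78 mm behind the grasp point.
Start: joints at [1.243, 0.3, 1.521, -0, 1.321, -0.067], TCP at [0.142, 0.531, 0.205] pointing down, gripper open.
Joint ranges: [-3.03, 3.03], [-0.79, 2.21], [0.23, 2.52], [-1.04, 4.18], [0, 3.07], [-2.55, 2.55]. Speed limits (rad/s): [2.22, 2.22, 2.57, 3.14, 3.14, 3.14].

## Interface

Orientations are given as [roll, pitch, yaw] about the fixed x, y, z axes, in that order (R = Rz(yaw) Ry(pitch) Rx(roll)).
In Python, from station import ctrl, viewer, ticket, nets gives the robot as it stands.
- The arm moves only by the tool carry_out, never from a script. Its argument "commands" is one flat list of numbers, 7 for each row, row after row: the closure, from -1 (fully open) to 1 (shut), so that 0 is half open, then the shift along the world's x, y, z in cm, then the turn, a rotation vector about the world's x, y, z in rad. In form: [gripper, tx, ty, tz, ax, ay, az, gripper, tx, ty, tz, ax, ay, az, ...]. A call has 1 to 12 rows; each row is the pose to reach, as a shift and turn from the pose measured when the call began; what a row does not reach only later rows make up. A row lasts 1/12 s, in which the tool goes at most 41.7 mm and 7.16 degrees, less where a joint would pass 70% of its speed; a pose out of reach is approached as far as the arm can. A call with a gripper value outside its range is refused whole. The fingers move at their own pace and stop on an object; "force" is the grip in N (left out, the last holds). Time passes only in rows, so rows that repeat a pose let the fingers close. It gives the time, the measured TCP pose, the force and the opening at its end, in the units of the state.
- ctrl.get_obs(): the state, without advancing time (a new reading comes with each control period).
- viewer.camera(name): name is "side" or "top" or "wrist"; returns (picture, depth): 480x640x3 uint8, blue, green, red; 480x640 float32, m along the optical axis (not along the pixel's ray), 0 where there is no reading.
- viewer.camera_info(name): a dict with "fx", "fy", "cx", "cy" (pixels), "D" ([k1, k2, p1, p2, k3] as OpenCV has them; the pictures are not rectified), "R" (3x3) and "t" (3): a world point X has camera coordinates R X + t. Camera axes: x right, y down, z forward; pixel columns grow to the right and rows downward; lengths in m; the calibration is good to about 2 mm. A picture is of the moment at which its call begins: read the wrist's pose just before it. camera_info takes no time and is no camera call; for the wrist camera it gives the pose at the moment of the call.
- ticket.hand_in(): hands the job in, once; it reports no verdict.
Trained networks look in the newest picture that a camera, given by its name, has taken for a name from the list of things; names that differ only in an ending like _2 or _b are one class to them, and where a whole thing is asked for, a point or a joint stands for the part that bears it (a point fixed in the world has none). Each returns a list of dicts, best first, with "confidence" (0 to 1); they miss things now and then, are a little off and sometimes report something else, mostly with a low value. They report only what shows in the picture. A call takes as long as a camera call.
- nets.silhouettes(camera, thing): "region" (480x640 bool, what is visible of it) and "extent" ([left, top, right, bottom] in pixels, round what is visible of it).
The state is a dict: "time_s": time; "qpos": joint angles; "joint_vel": joint speeds; "tau": joint torques, N m; "ee_pos": TCP position; "eef_rot": TCP orientation; "force": force on the tool from outside, world axes, zero at the start; "moment": the same for the moment, N m; "grip_width": finger opening in m.
Only numpy, scipy, OpenCV 4.12 (cv2) and the standard library are available. Lean on these libraries where they do the work, as an engineer would, in place of code of your own. Each camera call takes 0.05 s, during which the arm holds its last target. There are 200 camera calls.

## Working session

There is one attempt and no reset: what is moved stays moved. The work goes in short steps, Python scripts to look and compute and a tool call to move; the robot and the scene stay as the last step left them, time stands still between calls to the robot, and variables do not carry over. Pictures are saved under pics/ and viewed, about 8 in all and at most 12, crops included, and the job is handed in when it is done.

Besides the shell and the picture viewer there is one more tool, called after "Request:" as name(argument=value, ...), one argument or row to a line, values as JSON. carry_out: Moves the arm, as the interface text tells. Its arguments: {"type":"object","properties":{"commands":{"type":"array","items":{"type":"number"}},"force":{"type":"number"}},"required":["commands"]}

```bash
mkdir -p pics; cat > h.py <<'E'
import numpy as np, cv2
from station import ctrl, viewer, ticket, nets
def pts(cam,depth,region):
    i=viewer.camera_info(cam); K=np.array([[i['fx'],0,i['cx']],[0,i['fy'],i['cy']],[0,0,1.]])
    v,u=np.nonzero(region&(depth>0)); d=depth[v,u]
    n=cv2.undistortPoints(np.stack([u,v],1).astype(np.float64)[:,None],K,np.array(i['D'],float))[:,0]
    P=np.c_[n*d[:,None],d]
    return (P-np.array(i['t']))@np.array(i['R'])
E
python3 - <<'E'
from h import *
for c in ['top','side']:
    im,d=viewer.camera(c); cv2.imwrite(f'pics/{c}0.png',im); np.save(f'{c}0.npy',d)
    for t in ['stand','lamp_arm','push_bar','pawl_pad','pawl','dish','slide_box']:
        r=nets.silhouettes(c,t)
        for q in r[:1]:
            P=pts(c,d,q['region'])
            print(c,t,round(q['confidence'],2),q['extent'],len(P),np.round(np.percentile(P,[2,50,98],axis=0),3).tolist() if len(P) else '')
print(ctrl.get_obs())
E
```

```text
top stand 0.59 [219.2, 172.0, 525.8, 406.6] 38176 [[0.401, -0.222, 0.018], [0.534, -0.007, 0.022], [0.676, 0.183, 0.312]]
top lamp_arm 0.92 [315.8, 190.2, 508.2, 303.5] 7900 [[0.516, -0.131, 0.168], [0.556, -0.083, 0.25], [0.605, 0.019, 0.314]]
top push_bar 0.92 [315.5, 191.1, 506.0, 306.4] 7983 [[0.516, -0.134, 0.134], [0.556, -0.084, 0.25], [0.608, 0.015, 0.314]]
top pawl_pad 0.88 [226.0, 280.1, 344.9, 342.4] 2079 [[0.467, 0.024, 0.2], [0.497, 0.115, 0.209], [0.527, 0.164, 0.223]]
top pawl 0.74 [222.2, 281.2, 346.5, 340.6] 2045 [[0.467, 0.024, 0.2], [0.496, 0.117, 0.209], [0.526, 0.163, 0.223]]
top slide_box 0.62 [417.2, 297.7, 478.8, 345.9] 1739 [[0.463, -0.167, 0.037], [0.492, -0.128, 0.053], [0.522, -0.09, 0.056]]
side lamp_arm 0.63 [342.5, 109.1, 392.8, 259.1] 3496 [[0.518, -0.122, 0.163], [0.558, -0.07, 0.242], [0.604, 0.043, 0.313]]
side push_bar 0.85 [342.9, 110.3, 391.8, 260.8] 3543 [[0.518, -0.124, 0.153], [0.559, -0.071, 0.242], [0.607, 0.043, 0.313]]
side pawl_pad 0.61 [359.8, 205.8, 385.9, 281.5] 1152 [[0.466, 0.027, 0.197], [0.497, 0.122, 0.209], [0.53, 0.17, 0.223]]
s
[... 180 characters left out ...]
0.164, 0.022], [0.48, -0.1, 0.052], [0.499, 0.03, 0.161]]
{'time_s': 0.8, 'qpos': array([ 1.24338672e+00,  2.99879840e-01,  1.52100425e+00,  1.81855547e-05,
        1.32072872e+00, -6.66331948e-02]), 'joint_vel': array([-0.00047273,  0.00113082,  0.00125596, -0.00172   ,  0.00017384,
        0.00118726]), 'tau': array([ 3.09680900e-06, -5.31624162e+01, -3.52902746e+01,  7.08974758e-02,
        2.11507862e-02,  2.86187714e-06]), 'ee_pos': array([0.14181677, 0.53138257, 0.20545485]), 'eef_rot': array([-3.14157373e+00,  1.89365816e-05,  1.31001541e+00]), 'force': array([0.31737065, 0.6206299 , 0.50911444]), 'moment': array([0.01710771, 0.04771994, 0.02253371]), 'grip_width': 0.0942813182674658}
```

View pics/top0.png

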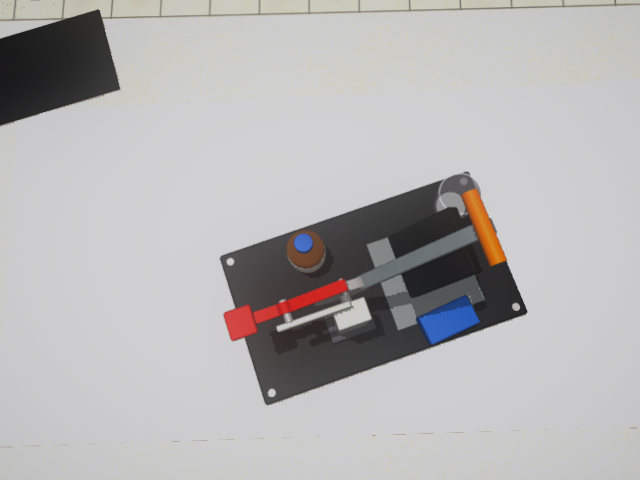

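```bash
python3 - <<'E'
from h import *
d=np.load('top0.npy'); im=cv2.imread('pics/top0.png')
P=np.zeros((480,640,3)); P[d>0]=pts('top',d,np.ones_like(d,bool))
hsv=cv2.cvtColor(im,cv2.COLOR_BGR2HSV)
# board: top height 20mm
m=((abs(P[...,2]-.02)<.004)&(hsv[...,2]<90)).astype(np.uint8)
m=cv2.morphologyEx(m,cv2.MORPH_OPEN,np.ones((3,3)))
q=P[m>0][:,:2]; r=cv2.minAreaRect((q*1000).astype(np.float32)); print('board',r)
for n,a,b in [('orange',8,22),('red',0,6)]:
    m=(hsv[...,0]>=a)&(hsv[...,0]<=b)&(hsv[...,1]>140)&(hsv[...,2]>90)&(P[...,2]>.15)
    q=P[m]; print(n,len(q),np.round(np.percentile(q,[1,50,99],axis=0),3).tolist())
    if n=='orange' or 1:
        h=q if n=='orange' else q[q[:,1]>.12]
        print(cv2.minAreaRect((h[:,:2]*1000).astype(np.float32)),h.mean(0))
E
```

```text
board ((550.4287719726562, -19.2716064453125), (238.41725158691406, 418.8940124511719), 18.70151138305664)
orange 1352 [[0.536, -0.136, 0.305], [0.572, -0.118, 0.312], [0.611, -0.101, 0.315]]
((574.8079223632812, -121.09077453613281), (80.38764190673828, 21.73404884338379), 19.024288177490234) [ 0.5727376  -0.11801192  0.31166118]
red 1970 [[0.466, 0.024, 0.2], [0.497, 0.116, 0.209], [0.529, 0.165, 0.224]]
((485.58355712890625, 141.50213623046875), (35.253658294677734, 47.549007415771484), 17.396778106689453) [0.48428797 0.14474588 0.20829141]
```

The top view shows the stand at yaw about 18.7° with its origin near (0.541, -0.0225). The pad, at pixel (240,322), and the bar, at (485,228), are where the model predicts, and the arm angle is about 0.70 rad. I'll move above the pad with the fingers shut.

Request:
carry_out(
  commands=[1,34.2,-38.3,5,0,0,-0.984,1,34.2,-38.3,5,0,0,-0.984,1,34.2,-38.3,5,0,0,-0.984,1,34.2,-38.3,5,0,0,-0.984,1,34.2,-38.3,5,0,0,-0.984,1,34.2,-38.3,5,0,0,-0.984,1,34.2,-38.3,5,0,0,-0.984,1,34.2,-38.3,5,0,0,-0.984,1,34.2,-38.3,5,0,0,-0.984,1,34.2,-38.3,5,0,0,-0.984,1,34.2,-38.3,5,0,0,-0.984,1,34.2,-38.3,5,0,0,-0.984],
  force=20,
)

```text
time_s: 1.8
ee_pos: [0.4743, 0.1583, 0.2543]
eef_rot: [3.142, -0.001, 0.326]
force: [0.5, 1.0, 0.3]
grip_width: 0.0178
```

Request:
carry_out(
  commands=[1,1,-1,-1,0,0,0,1,1,-1,-3.5,0,0,0,1,1,-1,-3.7,0,0,0,1,1,-1,-3.7,0,0,0],
)

```text
time_s: 2.13
ee_pos: [0.4837, 0.1482, 0.2166]
eef_rot: [-3.141, 0.002, 0.326]
force: [-0.4, 0.0, 0.6]
grip_width: 0.0005
```

```bash
python3 - <<'E'
from h import *
im,d=viewer.camera('side'); cv2.imwrite('pics/s1.png',cv2.resize(im[60:320,240:500],(780,780))[:600])
E
```

```text
(no output)
```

View pics/s1.png

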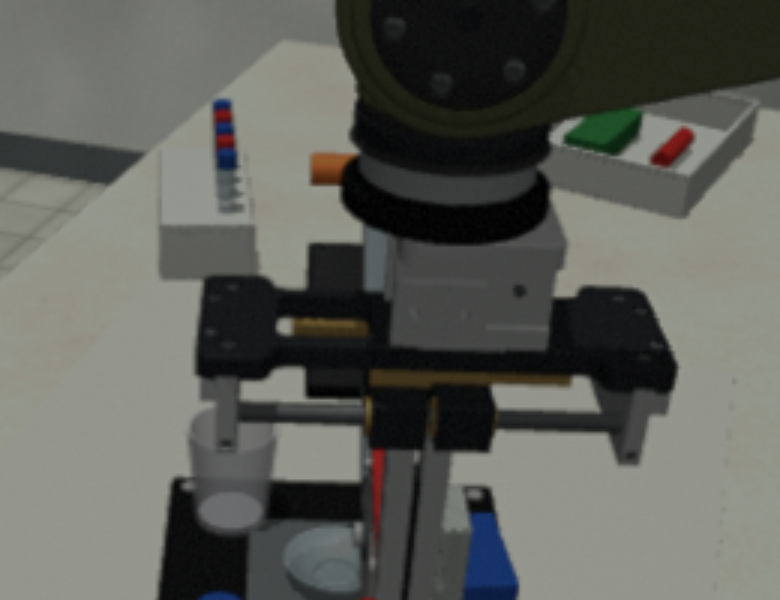

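The fingers are shut and directly above the pad, around (405,590) in the crop. Next I press it.

Request:
carry_out(
  commands=[1,0,0,-0.5,0,0,0,1,0,0,-1,0,0,0,1,0,0,-1.4,0,0,0,1,0,0,-1.8,0,0,0,1,0,0,-2.1,0,0,0,1,0,0,-2.2,0,0,0,1,0,0,-2.2,0,0,0,1,0,0,-2.2,0,0,0],
)

```text
time_s: 2.85
ee_pos: [0.484, 0.1485, 0.1958]
eef_rot: [3.141, 0.0, 0.326]
force: [0.1, 1.3, 0.6]
grip_width: 0.0001
```

Request:
carry_out(
  commands=[1,0,0,4,0,0,0,1,0,0,8,0,0,0,1,0,0,12,0,0,0,1,0,0,16,0,0,0,1,1,-3,16,0,0,0,1,9,-26.9,15,0,0,0,1,9,-26.9,15,0,0,0,1,9,-26.9,15,0,0,0,1,9,-26.9,15,0,0,0,1,9,-26.9,15,0,0,0,1,9,-26.9,15,0,0,0,1,9,-26.9,15,0,0,0],
)

```text
time_s: 3.85
ee_pos: [0.5745, -0.1265, 0.3439]
eef_rot: [-3.142, 0.003, 0.321]
force: [-0.2, 0.5, -0.8]
grip_width: 0.0002
```

```bash
cat > chk.py <<'E'
from h import *
import sys
n=sys.argv[1]
for cam in ['top','side']:
    im,d=viewer.camera(cam); cv2.imwrite(f'pics/{cam}{n}.png',im)
    P=np.zeros((480,640,3)); P[d>0]=pts(cam,d,np.ones_like(d,bool))
    c,s=np.cos(.326),np.sin(.326); Q=P-[.541,-.0225,0]
    Q=np.stack([Q[...,0]*c+Q[...,1]*s,-Q[...,0]*s+Q[...,1]*c,Q[...,2]],-1)  # stand frame
    hsv=cv2.cvtColor(im,cv2.COLOR_BGR2HSV)
    for nm,a,b in [('bar',8,22),('red',0,6)]:
        m=(hsv[...,0]>=a)&(hsv[...,0]<=b)&(hsv[...,1]>140)&(hsv[...,2]>60)&(Q[...,2]>.12)&(abs(Q[...,0])<.06)
        m&=((Q[...,1]<-.06) if nm=='bar' else (Q[...,1]>0.02)&(Q[...,1]<.22))
        q=Q[m]
        if len(q)<15: print(cam,nm,'few'); continue
        print(cam,nm,len(q),np.round(np.percentile(q,[2,50,98],axis=0),3).tolist())
        if nm=='red':
            k=(q[:,1]>.168)&(q[:,1]<.195)&(q[:,2]>.17)
            if k.sum()>10: p=np.polyfit(q[k,1],q[k,2],1); print('  pad z',np.median(q[k,2]),'tilt',-np.arctan(p[0]))
E
python3 chk.py 2
```

```text
top bar 970 [[-0.024, -0.109, 0.305], [0.011, -0.099, 0.312], [0.039, -0.094, 0.315]]
top red 1810 [[-0.016, 0.058, 0.188], [-0.0, 0.145, 0.198], [0.015, 0.194, 0.244]]
  pad z 0.19259817545380858 tilt 0.3025296532675973
side bar 415 [[-0.036, -0.099, 0.3], [0.002, -0.094, 0.308], [0.039, -0.09, 0.314]]
side red 1247 [[-0.016, 0.065, 0.185], [0.001, 0.155, 0.196], [0.016, 0.199, 0.243]]
  pad z 0.19303210407392027 tilt 0.3014350166927143
```

The pawl reads 0.30 rad, well free, and the arm is still at about 0.70. Now I push the bar along its arc.

Request:
carry_out(
  commands=[1,-0.1,0.3,-1.5,0,0,0,1,-0.1,0.3,-2.6,0,0,0,1,0,0,-3.2,0,0,0,1,0.1,-0.3,-3.9,0,0,0,1,0.24,-0.7,-4.6,0,0,0,1,0.45,-1.3,-5.5,0,0,0,1,0.63,-1.85,-6.4,0,0,0,1,0.8,-2.35,-7.3,0,0,0,1,0.95,-2.8,-8.2,0,0,0,1,1.1,-3.2,-9.2,0,0,0,1,1.22,-3.6,-10.1,0,0,0,1,1.22,-3.6,-10.1,0,0,0],
)

```text
time_s: 4.95
ee_pos: [0.5861, -0.1585, 0.2428]
eef_rot: [-3.141, 0.003, 0.324]
force: [-1.2, -0.5, -0.5]
grip_width: 0.0006
```

```bash
python3 chk.py 3
```

```text
top bar 294 [[-0.005, -0.148, 0.234], [0.025, -0.141, 0.242], [0.039, -0.111, 0.347]]
top red 1812 [[-0.016, 0.058, 0.188], [-0.0, 0.145, 0.197], [0.015, 0.194, 0.244]]
  pad z 0.19258824640628108 tilt 0.29352635954759065
side bar 342 [[-0.036, -0.144, 0.23], [0.001, -0.137, 0.238], [0.039, -0.133, 0.243]]
side red 1262 [[-0.016, 0.063, 0.185], [0.001, 0.153, 0.196], [0.016, 0.199, 0.243]]
  pad z 0.1929841572392654 tilt 0.29947885061340523
```

Request:
carry_out(
  commands=[1,0.12,-0.3,-1,0,0,0,1,0.22,-0.6,-2,0,0,0,1,0.33,-0.9,-3,0,0,0,1,0.42,-1.1,-4,0,0,0,1,0.5,-1.3,-5,0,0,0,1,0.55,-1.4,-5.7,0,0,0,1,0.6,-1.5,-6.1,0,0,0,1,0.6,-1.5,-6.3,0,0,0,1,0.6,-1.5,-6.4,0,0,0,1,0.6,-1.5,-6.4,0,0,0,1,0.6,-1.5,-6.4,0,0,0],
)

```text
time_s: 5.97
ee_pos: [0.5918, -0.1725, 0.1807]
eef_rot: [-3.14, 0.002, 0.324]
force: [-3.9, 1.4, 9.5]
grip_width: 0.0004
```

```bash
python3 chk.py 4
```

```text
top bar 292 [[-0.007, -0.162, 0.172], [0.024, -0.153, 0.18], [0.039, -0.133, 0.283]]
top red 1812 [[-0.016, 0.058, 0.188], [-0.0, 0.145, 0.197], [0.015, 0.194, 0.244]]
  pad z 0.1926837691045547 tilt 0.30344119427238864
side bar 280 [[-0.037, -0.156, 0.169], [0.001, -0.151, 0.177], [0.039, -0.147, 0.182]]
side red 1263 [[-0.016, 0.064, 0.184], [0.0, 0.154, 0.196], [0.016, 0.199, 0.243]]
  pad z 0.19310506196444488 tilt 0.28526535940956654
```

The force has risen to 9.5 N with the bar top at 0.181, which looks like the stop. I'll press a little more to confirm it, then retreat.

Request:
carry_out(
  commands=[1,0,0,-0.3,0,0,0,1,0,0,-0.5,0,0,0,1,0,0,-0.5,0,0,0,1,0,0,-0.5,0,0,0],
)

```text
time_s: 6.4
ee_pos: [0.5921, -0.1725, 0.1797]
eef_rot: [3.14, -0.0, 0.324]
force: [-12.8, 3.5, 32.3]
grip_width: 0.0004
```

Force climbs to 32 N with only 1 mm of travel, so the arm is on its stop. I'll retreat straight up and back.

Request:
carry_out(
  commands=[1,0,0,0.5,0,0,0,1,0,0,2,0,0,0,1,0,0,5,0,0,0,1,0,0,9,0,0,0,1,0,0,13,0,0,0,1,-2,-4,15,0,0,0,1,-6,-12,15,0,0,0,1,-6,-12,15,0,0,0,1,-6,-12,15,0,0,0,1,-6,-12,15,0,0,0,1,-6,-12,15,0,0,0],
)

```text
time_s: 7.32
ee_pos: [0.532, -0.2924, 0.3293]
eef_rot: [3.142, 0.0, 0.323]
force: [0.6, -0.2, 0.6]
grip_width: 0.0005
```

```bash
python3 chk.py 5
```

```text
top bar 899 [[-0.038, -0.166, 0.173], [-0.001, -0.156, 0.18], [0.038, -0.15, 0.184]]
top red 1816 [[-0.016, 0.058, 0.188], [-0.0, 0.145, 0.197], [0.015, 0.194, 0.244]]
  pad z 0.19278697674529738 tilt 0.30095995613194526
side bar 300 [[-0.037, -0.156, 0.169], [0.0, -0.151, 0.177], [0.039, -0.147, 0.182]]
side red 1249 [[-0.016, 0.064, 0.185], [0.001, 0.152, 0.196], [0.016, 0.199, 0.243]]
  pad z 0.19309944704912355 tilt 0.29679962665785775
```

View pics/top5.png

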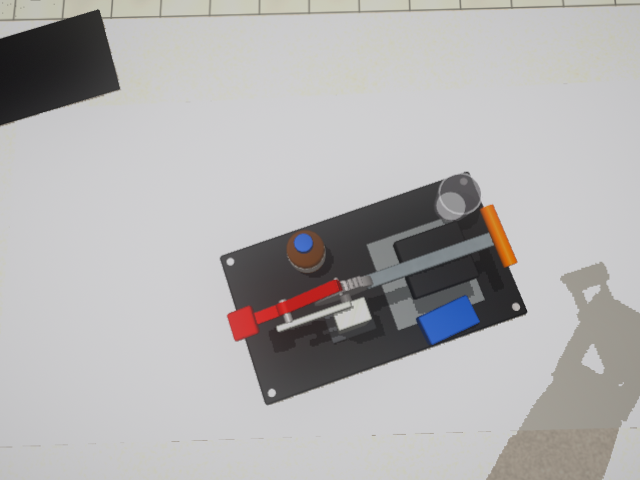

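The bar, at pixel (498,236), is down with its top near z 0.181. The pawl is free, and the bottle, beaker and box are at the same pixels as at the start.

```bash
python3 -c "
from station import ticket; print(ticket.hand_in())"
```

```text
the job is handed in; nothing more can be done
None
```

The lamp is down over the dish, the pawl is left free, and the job is handed in; no verdict was reported.

- **Pawl:** I pressed the tail with shut fingertips. Its pad tilt read about 0.30 rad before the push and again after I backed away (0.11 needed at the end).
- **Lamp arm:** I pushed the orange bar down along its arc from about 0.70 rad. At the bottom the force rose to 32 N over about 1 mm, so it was on its stop. After I withdrew, the bar's top was at about 0.18 m, where it should be with the arm level.
- **Loose things:** In the last top picture the bottle, beaker and blue box were where they began. The dish was hidden under the lamp in that view, so I did not check it separately, but the fingers never went near it.
- **Fingers:** They ended well clear, about 15 cm above and 13 cm to the side of the bar, with the force reading near zero.

No check failed or disagreed. The clock read 7.3 s after the last move, against the 38 s limit.

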